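# Click the sample stage into the reader

## Task

With the fingertips, push the blue sample stage by its upright tab along its rail, to the left, until it clicks into the stop in front of the white reader, without running it past that stop. Then press the green button on the reader fully down and let it come up again. Do not touch or lift the clear dish in its seat on the stage, and leave the loose things around the rail where they are.

Things in the scene. Friction and masses are not known exactly. Their poses are not given: they have to be found in the camera images.
- rail: Aluminium rail, 412 mm long, 50 mm wide, 16 mm high, fixed to the worktop. Origin under its middle at the worktop; its y axis runs along the rail and points to the robot's left (turned by up to 0.2 rad), x points away from the robot. Black end caps 22 mm high.
- stage_index (a point): Centre line of the blue sample stage, 42 mm above the worktop, over the rail's middle line; axes as the rail's. The stage only slides along the rail (it cannot be lifted off), resistance about 1.2 N. Its deck is 64 mm wide (x) and reaches 48 mm to -y and 40 mm to +y of this point, top 41 mm high.
- stage_push (a point): Point on the outer (-y, right-hand) face of the stage's upright blue tab, to be pushed towards +y of the rail. The tab is 46 mm wide (x), 8 mm thick, from 36 to 96 mm above the worktop; this point is at mid-width, 74 mm high and 48 mm to -y of stage_index. Outside the tab there is nothing over the 16 mm high rail.
- reader_index (a point): Where stage_index comes to lie when the stage has clicked in, 100 to 220 mm left of its start; axes as the rail's. The stop is a notch between two cross rods 8 mm either side of this point; a sprung roller under the stage must ride over the first rod. Released within 5 mm of this point the stage centres itself to within 1 mm.
- stage (a joint): Travel of the stage along the rail, m, 0 at the start, growing to the left. From about 16 mm short of the stop the resistance rises from 1.2 N to about 9 N; once past the rod's top, 8 mm short, the push falls to nothing and the stage snaps ahead by up to 8 mm into the notch. Leaving it again needs about 9 N and 8 mm more travel.
- read_key_top (a point): Middle of the top face of the green button, 26 mm across, on top of the white reader box (box 75 mm deep (x), 90 mm long (y), 62 mm high, its front face 90 mm behind the rail's middle line; the button sits 122 mm behind the rail's middle line). Pressed straight down.
- read_key (a joint): Travel of the green button, m: 0 up, 0.006 fully down; it springs up by itself and needs about 5 N to be fully down. It counts as pressed from 0.0045.
- dish: Ribbed clear sample dish, 48 mm across, 17 mm high, loose in a black ring seat (6 mm high, 2 mm play) on the stage's deck; origin at the centre of its underside, 41 mm above the worktop. Not to be touched.
- red_jar: White jar with a red band, 66 mm across, 125 mm high, standing loose behind the rail's right end; origin at its foot. Bystander.
- dropper: Small white dropper bottle, 28 mm across, 76 mm high, standing loose behind the rail's left end; origin at its foot. Bystander.
- cup: White measuring cup, 45 mm across, 30 mm high, loose in front of the rail on the left; origin at its foot. Bystander.
- disc: Black disc with holes, 49 mm across, 12 mm thick, lying loose in front of the rail; origin at its underside. Bystander.

How it is judged:
By the outcome, as a careful person would: the job done as asked, in the order asked, and still so for the second after the job is handed in, with the robot touching nothing.
It also fails if it takes over 48 s, if anything falls off the work surface, if the arm or the gripper's body presses on something with over 40 N, if the wrist force passes 120 N, or if a joint passes its speed limit or range.

## Robot

A 6-joint arm with a two-finger parallel gripper is mounted at the origin on a cart in front of the work surface, level with it; the furniture and walls round the work are solid. World frame = base frame: x ahead of the robot, y to its left, z up, the work surface at z = 0. Lengths are in mm, angles in rad, forces in N, time in s.
With the tool pointing down it reaches from about 400 to 925 mm from the base axis. Payload 12.5 kg.
Tool frame: the origin (TCP) lies midway between the tips of the shut fingers; the grasp point (between the pads) lies 19 mm behind it (env.tcp_to_grasp is the distance from the TCP to the grasp point, in mm); z points along the fingers, y is the line along which they close (so a half turn about z gives the same grasp; the last joint's range is limited). The gripper opens to 95 mm and grips with 3 to 60 N. Pads are 20 mm wide; open, the fingers measure 119 mm over their backs; the gripper's body (75 mm by 180 mm) begins 59 mm behind the grasp point.
Start: joints at [-1.273, 0.491, 1.559, -0, 1.092, -0.106], TCP at [245.596, -574.743, 214.661] pointing down, gripper open.
Joint ranges: [-3.1, 3.1], [-0.84, 2.19], [0.05, 2.79], [-1.13, 4.28], [0.06, 2.93], [-2.69, 2.69]. Speed limits (rad/s): [2.22, 2.22, 2.79, 3.14, 3.14, 3.14].

## Interface

Orientations are given as [roll, pitch, yaw] about the fixed x, y, z axes, in that order (R = Rz(yaw) Ry(pitch) Rx(roll)).
In Python, from cell import env gives the robot as it stands. The module is installed in compiled form; this text tells all that it offers.
- The arm moves only by the tool step_arm, never from a script. Its argument "plan" is a list that holds one entry, the list of rows, each a list of 5 numbers: the shift along the tool's x, y, z in mm, then the turn about the tool's z in degrees, then the opening, from -1 (shut) to 1 (fully open). A call has 1 to 8 rows; each row is the pose to reach, as a shift and turn from the pose commanded when the call began, along the tool's axes at that moment; what a row does not reach only later rows make up. A row lasts 1/12 s, in which the tool goes at most 41.7 mm and 7.16 degrees, less where a joint would pass 70% of its speed; a pose out of reach is approached as far as the arm can. A call with a gripper value outside its range is refused whole. The fingers move at their own pace and stop on an object; the grip force is fixed at half the most. Time passes only in rows, so rows that repeat a pose let the fingers close. It gives the time, the measured TCP pose, the force, the opening and the grip force at its end, in the units of the state.
- env.state(): the state, without advancing time (a new reading comes with each control period).
- env.read_camera(name): name is "side" or "top" or "wrist"; returns the picture (480x640x3 uint8, blue, green, red); there is no depth.
- env.get_calibration(name): a dict with "K" (3x3 intrinsics, pixels), "extrinsics" (4x4, takes a point from world to camera coordinates). Camera axes: x right, y up, looking along -z (the intrinsics and any distortion apply to the point x, -y, -z); pixel columns grow to the right and rows downward; lengths in mm; the calibration is good to about 2 mm. A picture is of the moment at which its call begins: read the wrist's pose just before it. get_calibration takes no time and is no camera call; for the wrist camera it gives the pose at the moment of the call.
- env.job_done(): hands the job in; it is judged then, once.
The state is a dict: "t": time; "joints": joint angles; "qvel": joint speeds; "tau": joint torques, N m; "eef_pos": TCP position; "tcp_rot": TCP orientation; "ft_force": force on the tool from outside, world axes, zero at the start; "moment": the same for the moment, N m; "opening": opening from 0.0 (shut) to 1.0 (fully open); "grip_force": force on a finger pad.
Only numpy, scipy, OpenCV 4.12 (cv2) and the standard library are available. Lean on these libraries where they do the work, as an engineer would, in place of code of your own. Each camera call takes 0.05 s, during which the arm holds its last target. There are 200 camera calls.

## Working session

There is one attempt and no reset: what is moved stays moved. The work goes in short steps, Python scripts to look and compute and a tool call to move; the robot and the scene stay as the last step left them, time stands still between calls to the robot, and variables do not carry over. Pictures are saved under pics/ and viewed, at most 10 in all, crops included, and the job is handed in when it is done.

Besides the shell and the picture viewer there is one more tool, called after "Request:" by a JSON object that holds its "api" and its "payload", one argument or row to a line. step_arm: Moves the arm, as the interface text tells. Its arguments: {"type":"object","properties":{"plan":{"type":"array"}},"required":["plan"]}

```bash
mkdir -p pics
python3 - <<'E'
from cell import env
import cv2
for n in("top","side"):
    cv2.imwrite(f"pics/{n}0.png",env.read_camera(n)); c=env.get_calibration(n); print(n,c["K"],c["extrinsics"],{k:v for k,v in c.items() if k not in("K","extrinsics")})
s=env.state(); print(s)
E
```

```text
top [[498.47572522   0.         324.56722583]
 [  0.         498.47572522 241.17501182]
 [  0.           0.           1.        ]] [[ 1.10441322e-03 -9.99531359e-01  3.05915366e-02  1.12821063e+01]
 [ 9.83409889e-01  6.63471016e-03  1.81275954e-01 -5.73130533e+02]
 [-1.81393967e-01  2.98838160e-02  9.82956350e-01 -8.83349616e+02]
 [ 0.00000000e+00  0.00000000e+00  0.00000000e+00  1.00000000e+00]] {}
side [[448.05195629   0.         319.69849673]
 [  0.         448.05195629 237.11226095]
 [  0.           0.           1.        ]] [[-9.93036903e-01 -1.17742805e-01  3.78686733e-03  5.72983742e+02]
 [ 7.56744134e-02 -6.12938688e-01  7.86498282e-01 -6.67124357e+01]
 [-9.02833965e-02  7.81308388e-01  6.17580854e-01 -9.47086217e+02]
 [ 0.00000000e+00  0.00000000e+00  0.00000000e+00  1.00000000e+00]] {}
{'t': 0.1, 'joints': array([-1.27261472e+00,  4.91480860e-01,  1.55940600e+00, -4.36227967e-06,
        1.09167502e+00, -1.05589482e-01]), 'qvel': array([ 1.43438068e-04, -3.12984726e-03, -1.13259079e-03,  6.66217748e-05,
        8.00164330e-05,  9.24536645e-04]), 'tau': array([ 2.40718393e-03, -6.13623548e+01, -2.58605450e+01,  6.93585724e-02,
        4.70422651e-02, -4.21449636e-05]), 'eef_pos': array([ 245.51741785, -574.52136299,  214.12560015]), 'tcp_rot': array([-3.14062842e+00, -9.83016513e-05,  4.03773055e-01]), 'ft_force': array([0.46326291, 0.83669004, 0.406931  ]), 'moment': array([-0.03709647,  0.02082322,  0.00839928]), 'grip_force': 0.0, 'opening': 0.9981037294791474}
```

View pics/top0.png

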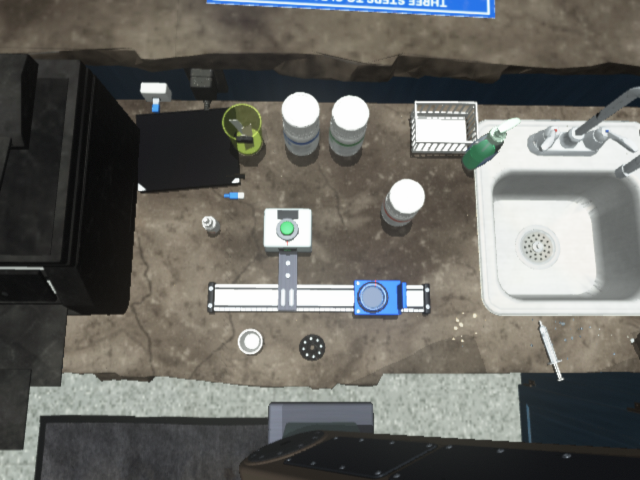

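View pics/side0.png

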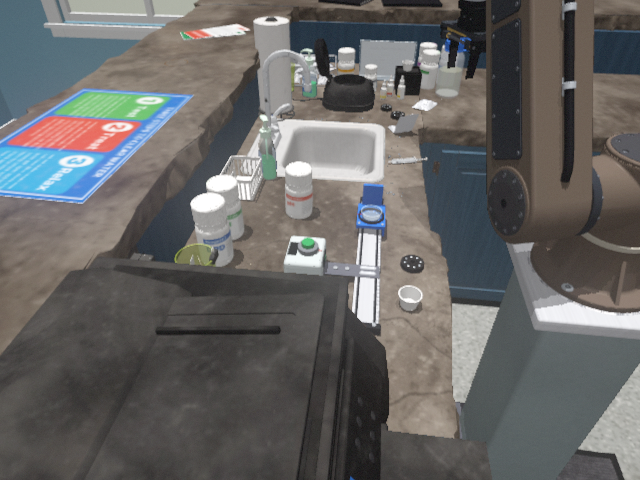

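The top view shows rail end caps at about (211,298) and (427,298). The stage spans columns 354–407, with its tab near 404, and the green button is at (287,229). The side view shows the tab at (373,195) and the button at (307,243).

```bash
cat > h.py <<'E'
import numpy as np,cv2
from cell import env
def ray(n,p,c=None):
    c=c or env.get_calibration(n);K=c["K"];E=c["extrinsics"]
    d=np.linalg.inv(K)@[p[0],p[1],1]; d=np.array([d[0],-d[1],-d[2]])
    return -E[:3,:3].T@E[:3,3],E[:3,:3].T@d
def onz(n,p,z,c=None):
    o,d=ray(n,p,c); return o+d*(z-o[2])/d[2]
def tri(rs):
    A=0;b=0
    for o,d in rs:
        d=d/np.linalg.norm(d);P=np.eye(3)-np.outer(d,d);A=A+P;b=b+P@o
    x=np.linalg.solve(A,b); return x
def proj(n,X):
    c=env.get_calibration(n);E=c["extrinsics"];q=E[:3,:3]@X+E[:3,3];q=c["K"]@[q[0],-q[1],-q[2]];return q[:2]/q[2]
def comps(im,lo,hi,amin=30):
    m=cv2.inRange(cv2.cvtColor(im,cv2.COLOR_BGR2HSV),np.array(lo),np.array(hi))
    n,l,s,c=cv2.connectedComponentsWithStats(m); return m,l,[(i,s[i],c[i]) for i in range(1,n) if s[i][4]>=amin]
E
python3 - <<'E'
from h import *
np.set_printoptions(precision=1,suppress=True)
t=cv2.imread("pics/top0.png");s=cv2.imread("pics/side0.png")
for n,im in(("top",t),("side",s)):
    for nm,lo,hi in(("green",(50,120,60),(85,255,255)),("blue",(105,130,50),(125,255,255)),):
        m,l,c=comps(im,lo,hi,40)
        for i,st,ce in c: print(n,nm,st,ce)
m,l,c=comps(t,(0,0,0),(180,255,60),15)
for i,st,ce in c:
    if 200<ce[0]<440 and 270<ce[1]<325: print("dark",st,ce)
a=cv2.resize(t[215:325,200:440],None,fx=3.3,fy=3.3,interpolation=cv2.INTER_CUBIC)
b=cv2.resize(s[175:335,280:440],None,fx=3,fy=3,interpolation=cv2.INTER_CUBIC)
cv2.imwrite("pics/ta.png",a);cv2.imwrite("pics/sb.png",b)
E
```

```text
top green [465 146  30  21 270] [477.6 154.7]
top green [281 222  12  13  86] [286.2 227. ]
top blue [207   0 288  18 811] [362.2   8.5]
top blue [ 267    0  220   12 1019] [413.1   4.1]
top blue [354 280  53  35 950] [385.9 296.8]
side green [302 238  12   8  69] [307.6 241.9]
side blue [445  39   6  13  59] [447.5  44.5]
side blue [457  42  12  10  68] [461.4  47.8]
side blue [  0  91  87  56 183] [ 34.8 123.1]
side blue [  58   97  128  100 1060] [112.5 156.1]
side blue [357 184  28  51 611] [371.9 204.1]
side blue [  0 186  98  16 167] [ 45.4 196.6]
```

View pics/ta.png

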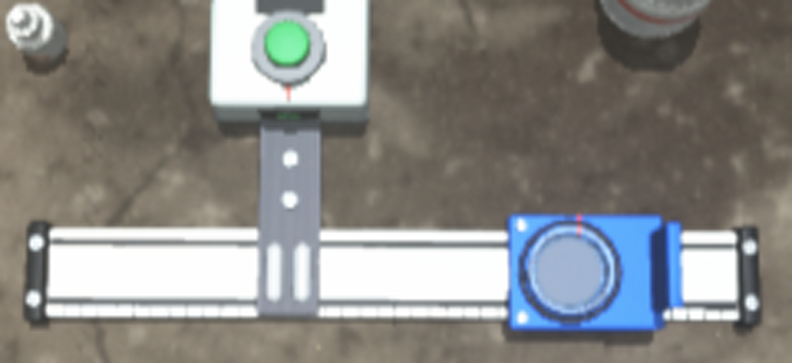

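View pics/sb.png

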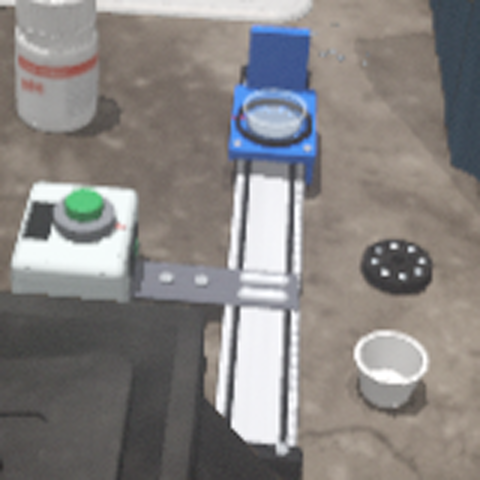

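Run:
```python
from h import *
np.set_printoptions(precision=1,suppress=True)
T=lambda x,y:((x+.5)/3.3-.5+200,(y+.5)/3.3-.5+215)
S=lambda x,y:((x+.5)/3-.5+280,(y+.5)/3-.5+175)
L=[onz("top",T(*p),22) for p in((36,242),(33,299),(750,246),(752,302))]
l=(L[0]+L[1])/2;r=(L[2]+L[3])/2;u=(l-r)/np.linalg.norm(l-r);m=(l+r)/2
yaw=np.arctan2(-u[0],u[1]);v=np.array([u[1],-u[0],0])
print("mid",m,"yaw",yaw,"len",np.linalg.norm(l-r))
def R(nm,X): print(nm,X,"along",(X-m)@u,"across",(X-m)@v)
for p in((510,215),(510,329),(662,327)): R("deck",onz("top",T(*p),41))
for p in((682,222),(682,305)): R("tab",onz("top",T(*p),96))
for p in((250,28),(308,31)): R("tab side",onz("side",S(*p),96))
R("tab3d far edge",tri([ray("top",T(682,222)),ray("side",S(250,28))]))
R("tab3d near",tri([ray("top",T(682,305)),ray("side",S(308,31))]))
R("stage mark",onz("top",T(579,218),41))
R("rods",onz("top",T(288,272),19))
R("reader mark",onz("top",T(289,92),62))
for p in((274,272),(302,272)): R("rod",onz("top",T(*p),19))
R("button",tri([ray("top",T(288,44)),ray("side",S(84,202))]))
R("button top73",onz("top",T(288,43),73))
R("dish",onz("top",T(570,268),58))
```

```text
mid [470.6  22.4  22. ] yaw -0.0016023691825248394 len 412.2755644611693
deck [501.8 -42.5  41. ] along -64.83606004730716 across 31.360506182853587
deck [437.6 -41.9  41. ] along -64.31639381296392 across -32.81920111920131
deck [ 439.  -127.7   41. ] along -150.12968920299002 across -31.375448769385386
tab [ 492.6 -130.    96. ] along -152.3093996037642 across 22.320135739113045
tab [ 448.5 -128.7   96. ] along -151.10753383448682 across -21.87332934036865
tab side [ 491.9 -123.9   96. ] along -146.26310198407444 across 21.581952795582744
tab side [ 447.8 -125.    96. ] along -147.44539041155267 across -22.559982425975306
tab3d far edge [ 492.5 -130.7   92. ] along -153.04858177538898 across 22.171696176650126
tab3d near [ 448.1 -129.1   93.6] along -151.5266115305368 across -22.244266253848128
stage mark [500.3 -81.9  41. ] along -104.18360021457505 across 29.882112085407453
rods [470.7  84.   19. ] along 61.6181657283167 across 0.011504175994234566
reader mark [568.3  83.   62. ] along 60.78323870712126 across 97.59457244231247
rod [470.7  92.   19. ] along 69.66558054434259 across -0.027715391553721165
rod [470.7  75.9  19. ] along 53.56658272776998 across 0.050744057444048286
button [591.6  83.1  80.4] along 60.928923172584305 across 120.97348379154073
button top73 [594.   83.4  73. ] along 61.286064785214414 across 123.3517193114098
dish [470.6 -74.1  58. ] along -96.47714969109586 across 0.23567729752451017
```

Request:
{"api": "step_arm", "payload": {
  "plan": [
    [[357.7,-265.8,0,23.1,-1],[357.7,-265.8,0,23.1,-1],[357.7,-265.8,0,23.1,-1],[357.7,-265.8,0,23.1,-1],[357.7,-265.8,0,23.1,-1],[357.7,-265.8,0,23.1,-1],[357.7,-265.8,0,23.1,-1],[357.7,-265.8,0,23.1,-1]]
  ]
}}

```text
t: 0.77
eef_pos: [413.7, -285.3, 214.5]
tcp_rot: [-3.141, 0.0, 0.0]
ft_force: [0.7, -0.7, 0.9]
opening: 0.496
grip_force: 0.0
```

Request:
{"api": "step_arm", "payload": {
  "plan": [
    [[56.5,-100,0,0,-1],[56.5,-100,0,0,-1],[56.5,-100,0,0,-1],[56.5,-100,0,0,-1],[56.5,-100,0,0,-1],[56.5,-100,0,0,-1]]
  ]
}}

```text
t: 1.27
eef_pos: [469.5, -187.4, 214.5]
tcp_rot: [3.142, 0.0, 0.001]
ft_force: [-0.7, 1.1, -0.7]
opening: 0.076
grip_force: 0.0
```

Run:
```python
from h import *
s=env.state();print(s["eef_pos"],s["ft_force"],s["opening"])
np.save("w.npy",env.get_calibration("wrist"),allow_pickle=True)
cv2.imwrite("pics/w1.png",env.read_camera("wrist"))
```

```text
[ 469.53523898 -187.3552187   214.46368384] [-0.72609121  1.09672449 -0.73879157] 0.07592278826930048
```

View pics/w1.png

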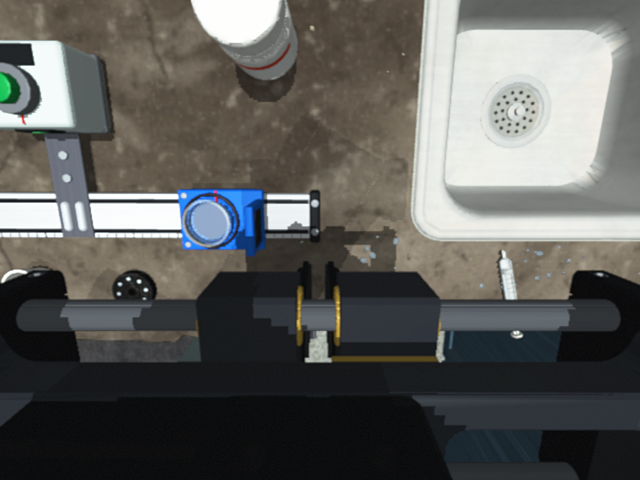

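The wrist view shows the stage at columns 179–265, its red mark at (216,198), the tab's outer top edge near column 264 and the rods at (67,215) and (82,215).

Run:
```python
from h import *
np.set_printoptions(precision=1,suppress=True)
c=np.load("w.npy",allow_pickle=True).item()
im=cv2.imread("pics/w1.png")
m,l,cs=comps(im,(105,130,50),(125,255,255),300)
for i,s,ce in cs: print(s,ce)
for r in range(190,256,6): 
    x=np.where(m[r,170:300])[0]; print(r,(x.min()+170,x.max()+170) if len(x) else None)
W=lambda p,z:onz("wrist",p,z,c)
print("tab",W((264.5,210),96),"mark",W((216,196),41),"rods",W((67,215),19),W((82,215),19),"deck left",W((179,220),41))
print("tip proj",-c["extrinsics"][:3,:3].T@c["extrinsics"][:3,3])
```

```text
[177 189  38  34 370] [190.4 196.5]
[ 180  189   86   67 2350] [239.1 220.4]
190 (np.int64(178), np.int64(262))
196 (np.int64(179), np.int64(262))
202 (np.int64(178), np.int64(264))
208 (np.int64(180), np.int64(263))
214 (np.int64(181), np.int64(263))
220 (np.int64(181), np.int64(263))
226 (np.int64(182), np.int64(263))
232 (np.int64(181), np.int64(265))
238 (np.int64(182), np.int64(264))
244 (np.int64(183), np.int64(264))
250 (np.int64(246), np.int64(257))
tab [ 490.2 -140.6   96. ] mark [496.2 -82.2  41. ] rods [472.4  91.7  19. ] [472.4  75.   19. ] deck left [471.  -41.7  41. ]
tip proj [ 534.9 -187.3  384.2]
```

Request:
{"api": "step_arm", "payload": {
  "plan": [
    [[0,0,140,0,-1],[0,0,140,0,-1],[0,0,140,0,-1],[0,0,140,0,-1],[0,-25,140,0,-1],[0,-30,140,0,-1],[0,-30,140,0,-1]]
  ]
}}

```text
t: 1.9
eef_pos: [469.3, -157.3, 74.6]
tcp_rot: [-3.141, 0.001, 0.001]
ft_force: [0.3, -0.5, 0.5]
opening: 0.006
grip_force: 0.0
```

Request:
{"api": "step_arm", "payload": {
  "plan": [
    [[0,-4,0,0,-1],[0,-8,0,0,-1],[0,-11,0,0,-1],[0,-14,0,0,-1],[0,-17,0,0,-1],[0,-20,0,0,-1],[0,-23,0,0,-1],[0,-26,0,0,-1]]
  ]
}}

```text
t: 2.57
eef_pos: [469.8, -131.1, 74.7]
tcp_rot: [3.141, -0.0, 0.001]
ft_force: [0.3, -0.6, 0.7]
opening: 0.004
grip_force: 0.7
```

Request:
{"api": "step_arm", "payload": {
  "plan": [
    [[0,-5,0,0,-1],[0,-12,0,0,-1],[0,-20,0,0,-1],[0,-28,0,0,-1],[0,-36,0,0,-1],[0,-43,0,0,-1],[0,-48,0,0,-1],[0,-50,0,0,-1]]
  ]
}}

```text
t: 3.23
eef_pos: [469.5, -80.3, 74.6]
tcp_rot: [-3.142, 0.0, 0.001]
ft_force: [1.4, -0.3, 1.1]
opening: 0.002
grip_force: 0.6
```

```bash
cat > look.py <<'E'
from h import *
import sys
np.set_printoptions(precision=1,suppress=True)
im=env.read_camera("top"); s=env.state()
m,l,cs=comps(im,(105,130,50),(125,255,255),60)
m2=m.copy();m2[:270]=0;m2[325:]=0
x=[np.where(m2[r,200:440])[0].min()+200 for r in range(285,312) if m2[r,200:440].any()]
e=np.median(x); print("left deck edge px",e,"deck left y",onz("top",(e-.5,298),41)[1],"stage_index y",onz("top",(e-.5,298),41)[1]-40)
print(s["t"],s["eef_pos"],s["ft_force"],s["grip_force"],s["opening"])
cv2.imwrite(f"pics/{sys.argv[1]}.png",im)
E
python3 look.py p1
python3 - <<'E'
import cv2
im=cv2.imread("pics/p1.png")[200:330,190:450]
cv2.imwrite("pics/p1c.png",cv2.resize(im,None,fx=3,fy=3))
E
```

```text
left deck edge px 324.0 deck left y 15.04546553363954 stage_index y -24.95453446636046
3.2833 [469.4 -80.3  74.5] [0.1 0.8 0.4] 0.0 0.006572650393669081
```

View pics/p1c.png

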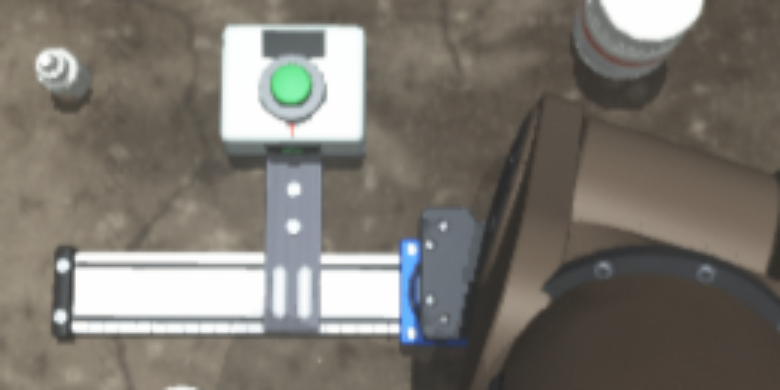

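The stage's left edge is now at column 402 of the crop, so it is moving with the fingers; its index is at y≈-25 and the stop is at ≈84.

Request:
{"api": "step_arm", "payload": {
  "plan": [
    [[0,-6,0,0,-1],[0,-17,0,0,-1],[0,-30,0,0,-1],[0,-43,0,0,-1],[0,-55,0,0,-1],[0,-65,0,0,-1],[0,-73,0,0,-1],[0,-80,0,0,-1]]
  ]
}}

```text
t: 3.95
eef_pos: [469.5, -0.3, 74.6]
tcp_rot: [3.142, 0.0, 0.001]
ft_force: [1.3, -1.0, 0.2]
opening: 0.005
grip_force: 0.7
```

```bash
python3 look.py p2
```

```text
left deck edge px nan deck left y nan stage_index y nan
4.0 [469.4   0.3  74.6] [-0.4  1.  -0.5] 0.0 0.0034813264073343185
  return _methods._mean(a, axis=axis, dtype=dtype,
  ret = ret.dtype.type(ret / rcount)
```

Request:
{"api": "step_arm", "payload": {
  "plan": [
    [[0,-3,0,0,-1],[0,-6,0,0,-1],[0,-8,0,0,-1],[0,-10,0,0,-1],[0,-11,0,0,-1],[0,-12,0,0,-1],[0,-13,0,0,-1],[0,-14,0,0,-1]]
  ]
}}

```text
t: 4.67
eef_pos: [469.5, 12.7, 74.6]
tcp_rot: [3.141, 0.0, 0.001]
ft_force: [-1.8, -5.3, 0.1]
opening: 0.005
grip_force: 2.8
```

```bash
cat > lw.py <<'E'
from h import *
import sys
np.set_printoptions(precision=1,suppress=True)
c=env.get_calibration("wrist");im=env.read_camera("wrist"); s=env.state()
m,l,cs=comps(im,(105,130,50),(125,255,255),60)
m[:188]=0;m[252:]=0
x=[];
for r in range(192,245):
    q=np.where(m[r,150:330])[0]
    if len(q)>20: x.append(q.min()+150)
print(len(x),"deck left",onz("wrist",(np.median(x)-.5,218),41,c),"index",onz("wrist",(np.median(x)-.5,218),41,c)[1]-40)
print(s["t"],s["eef_pos"],s["ft_force"])
cv2.imwrite(f"pics/{sys.argv[1]}.png",im)
E
python3 lw.py w2
```

```text
38 deck left [498.3 106.9  41. ] index 66.94865014004942
4.7167 [469.5  12.7  74.6] [-0.6 -4.7  0.5]
```

View pics/w2.png

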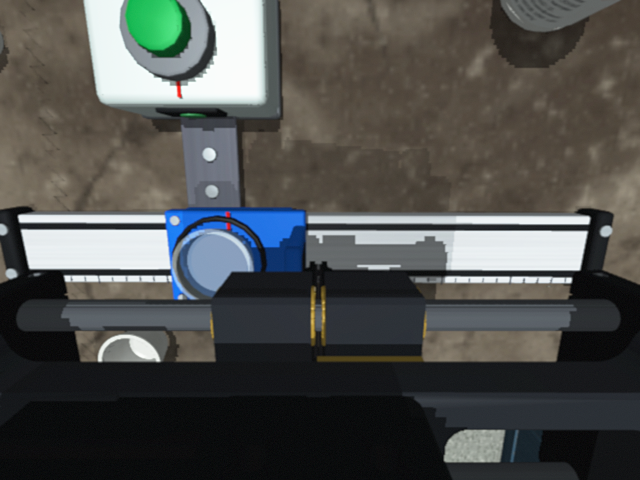

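The stage's left edge is at column 166 of the wrist view, with its red mark at (228,220). The force has started rising, so the roller is on the first rod.

Request:
{"api": "step_arm", "payload": {
  "plan": [
    [[0,-1,0,0,-1],[0,-1.5,0,0,-1],[0,-2,0,0,-1],[0,-2.5,0,0,-1],[0,-3,0,0,-1],[0,-3.5,0,0,-1],[0,-4,0,0,-1],[0,-4,0,0,-1]]
  ]
}}

```text
t: 5.38
eef_pos: [469.5, 16.7, 74.6]
tcp_rot: [3.141, 0.0, 0.001]
ft_force: [-1.3, -3.9, 0.0]
opening: 0.003
grip_force: 1.7
```

Request:
{"api": "step_arm", "payload": {
  "plan": [
    [[0,-0.5,0,0,-1],[0,-1,0,0,-1],[0,-1.5,0,0,-1],[0,-2,0,0,-1],[0,-2,0,0,-1]]
  ]
}}

```text
t: 5.8
eef_pos: [469.6, 19.0, 74.6]
tcp_rot: [-3.142, -0.0, 0.001]
ft_force: [-1.1, -0.4, 0.8]
opening: 0.007
grip_force: 0.5
```

```bash
python3 lw.py w3
```

```text
37 deck left [498.5 113.6  41. ] index 73.58948017192618
5.85 [469.8  18.9  74.7] [-0.4 -0.5 -0.6]
```

Request:
{"api": "step_arm", "payload": {
  "plan": [
    [[0,-0.5,0,0,-1],[0,-1,0,0,-1],[0,-1.5,0,0,-1],[0,-2,0,0,-1],[0,-2,0,0,-1],[0,-2,0,0,-1]]
  ]
}}

```text
t: 6.35
eef_pos: [469.7, 20.9, 74.6]
tcp_rot: [3.142, -0.0, 0.001]
ft_force: [0.3, -1.0, 0.2]
opening: 0.005
grip_force: 0.0
```

```bash
python3 lw.py w4
```

```text
37 deck left [498.6 116.1  41. ] index 76.13475911015088
6.4 [469.7  20.9  74.7] [-0.7 -0.6 -0.4]
```

Request:
{"api": "step_arm", "payload": {
  "plan": [
    [[0,-0.5,0,0,-1],[0,-1,0,0,-1],[0,-1.5,0,0,-1],[0,-1.5,0,0,-1],[0,-1.5,0,0,-1]]
  ]
}}

```text
t: 6.82
eef_pos: [469.6, 22.3, 74.6]
tcp_rot: [3.142, -0.0, 0.001]
ft_force: [-0.4, -1.1, 0.9]
opening: 0.004
grip_force: 0.0
```

```bash
python3 lw.py w5
```

```text
38 deck left [498.4 122.8  41. ] index 82.81233844199944
6.8667 [469.6  22.3  74.6] [-0.5 -0.   0.5]
```

It snapped in: the index jumped to 82.8 and the force fell to zero. I'll back off and rise.

Request:
{"api": "step_arm", "payload": {
  "plan": [
    [[0,8,0,0,-1],[0,20,0,0,-1],[0,25,-10,0,-1],[0,25,-50,0,-1],[0,25,-90,0,-1],[0,25,-120,0,-1],[0,25,-120,0,-1],[0,25,-120,0,-1]]
  ]
}}

```text
t: 7.53
eef_pos: [470.0, -3.2, 195.9]
tcp_rot: [3.141, -0.003, 0.0]
ft_force: [-0.1, 0.1, -0.2]
opening: 0.004
grip_force: 0.0
```

Run:
```python
from h import *
np.set_printoptions(precision=1,suppress=True)
c=env.get_calibration("wrist");w=env.read_camera("wrist");s=env.read_camera("side");st=env.state();print(st["t"],st["eef_pos"])
im=np.hstack([cv2.resize(w[60:330,60:400],(400,318)),cv2.resize(s[160:320,240:440],(397,318))]);cv2.imwrite("pics/c6.png",im);cv2.imwrite("pics/w6.png",w)
m,l,cs=comps(w,(50,120,60),(85,255,255),100)
for i,q,ce in cs: print(q,ce,onz("wrist",ce,74,c),onz("wrist",ce,78,c))
m,l,cs=comps(w,(105,130,50),(125,255,255),100)
for i,q,ce in cs: print("blue",q,ce)
np.save("w6.npy",c,allow_pickle=True)
m2,l,cs=comps(s,(50,120,60),(85,255,255),40)
for i,q,ce in cs: print("side",q,ce)
```

```text
7.6333 [469.1  -2.9 193.9]
[193  66  33  35 879] [208.6  83.3] [594.4  85.6  74. ] [593.6  84.4  78. ]
blue [ 86   0  34  17 139] [101.5  11.2]
blue [ 188  191   92   72 2724] [246.4 220.8]
blue [230 200  21  50 344] [241.9 222.4]
side [302 238  12   8  69] [307.6 241.9]
```

View pics/c6.png

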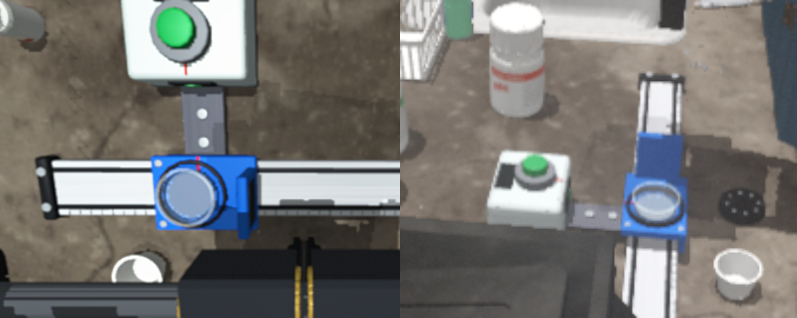

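The stage sits squarely over the bracket with the dish in its seat, and the bystanders have not moved. The button is at (175,30) in the left crop, which gives roughly (593,84).

Request:
{"api": "step_arm", "payload": {
  "plan": [
    [[30,-25,0,0,-1],[60,-45,0,0,-1],[90,-65,0,0,-1],[123.5,-87,20,0,-1],[123.5,-87,60,0,-1],[123.5,-87,95,0,-1],[123.5,-87,95,0,-1],[123.5,-87,95,0,-1]]
  ]
}}

```text
t: 8.3
eef_pos: [591.8, 84.2, 97.4]
tcp_rot: [3.141, 0.006, 0.001]
ft_force: [0.6, 0.2, 0.4]
opening: 0.008
grip_force: 0.0
```

Run:
```python
from h import *
np.set_printoptions(precision=1,suppress=True)
st=env.state();print(st["t"],st["eef_pos"],st["ft_force"])
w6=np.load("w6.npy",allow_pickle=True).item()
c=[ray("wrist",(208.6,83.3),w6),ray("top",(286.8,227.5)),ray("side",(307.6,241.7))]
print(tri(c),tri(c[:2]),tri([c[0],c[2]]))
w=env.read_camera("side");cv2.imwrite("pics/w7.png",cv2.resize(w[140:300,220:420],None,fx=3,fy=3))
```

```text
8.3 [591.8  84.2  97.4] [0.6 0.2 0.4]
[592.3  83.3  81.5] [592.7  83.3  81.7] [592.2  83.3  81.5]
```

View pics/w7.png

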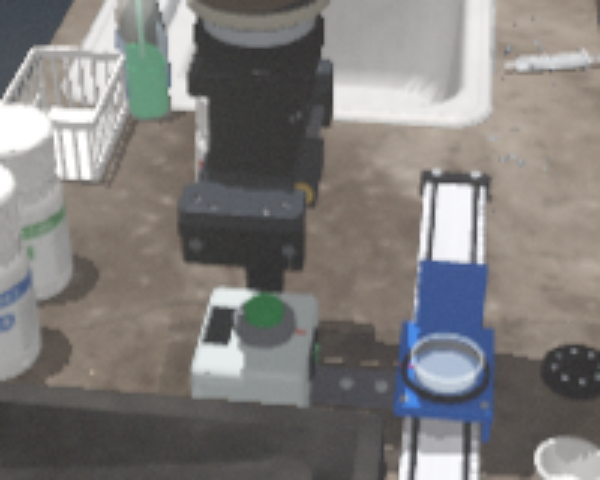

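The fingertips hang right above the button at (265,290). Now pressing.

Request:
{"api": "step_arm", "payload": {
  "plan": [
    [[0,0,5,0,-1],[0,0,10,0,-1],[0,0,14,0,-1],[0,0,16,0,-1],[0,0,17,0,-1],[0,0,18,0,-1],[0,0,18,0,-1]]
  ]
}}

```text
t: 8.93
eef_pos: [593.2, 84.2, 81.9]
tcp_rot: [3.141, -0.0, 0.001]
ft_force: [0.5, -1.3, 2.7]
opening: 0.005
grip_force: 1.4
```

Request:
{"api": "step_arm", "payload": {
  "plan": [
    [[0,0,1,0,-1],[0,0,2,0,-1],[0,0,3,0,-1],[0,0,4,0,-1],[0,0,4,0,-1],[0,0,4,0,-1]]
  ]
}}

```text
t: 9.43
eef_pos: [593.2, 84.3, 78.2]
tcp_rot: [3.141, -0.001, 0.001]
ft_force: [-3.8, -2.5, 9.7]
opening: 0.005
grip_force: 5.1
```

Request:
{"api": "step_arm", "payload": {
  "plan": [
    [[0,0,0.5,0,-1],[0,0,1,0,-1],[0,0,1,0,-1],[0,0,1,0,-1]]
  ]
}}

```text
t: 9.77
eef_pos: [593.2, 84.3, 78.1]
tcp_rot: [3.141, -0.001, 0.001]
ft_force: [-5.0, -3.1, 18.8]
opening: 0.005
grip_force: 9.5
```

Run:
```python
from h import *
w=env.read_camera("wrist");s=env.read_camera("side")
s0=cv2.imread("pics/side0.png")
for im in(s0,s):
    m,l,cs=comps(im[225:260,290:325],(50,120,30),(85,255,255),5)
    for i,q,ce in cs: print(q,ce)
f=lambda im:cv2.resize(im[220:270,280:330],(395,395),interpolation=cv2.INTER_CUBIC)
cv2.imwrite("pics/b.png",np.hstack([f(s0),f(s)]))
print(env.state()["ft_force"],env.state()["eef_pos"])
```

```text
[12 13 12  8 69] [17.62318841 16.91304348]
[14 21  7  2 10] [17.  21.6]
[-6.3102251  -1.96813777 18.92370996] [593.23493406  84.25213459  78.06316257]
```

View pics/b.png

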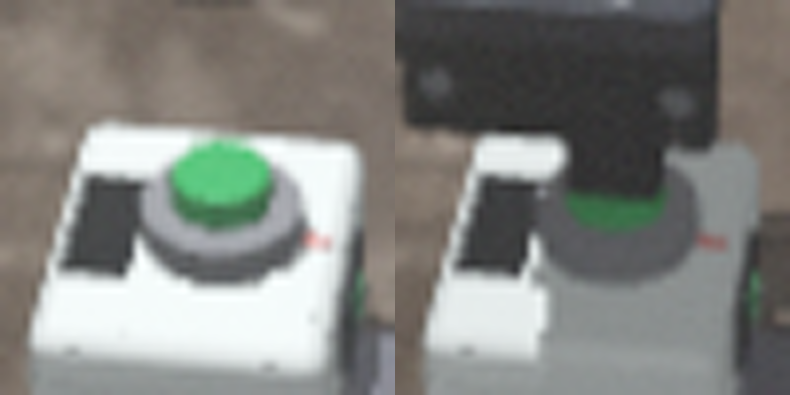

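Request:
{"api": "step_arm", "payload": {
  "plan": [
    [[0,0,-1,0,-1],[0,0,-2,0,-1],[0,0,-2,0,-1],[0,0,-2,0,-1]]
  ]
}}

```text
t: 10.2
eef_pos: [593.1, 84.3, 78.7]
tcp_rot: [3.141, -0.0, 0.001]
ft_force: [-0.4, -2.6, 4.2]
opening: 0.003
grip_force: 2.3
```

Request:
{"api": "step_arm", "payload": {
  "plan": [
    [[0,0,-1,0,-1],[0,0,-1,0,-1],[0,0,-1,0,-1]]
  ]
}}

```text
t: 10.45
eef_pos: [593.2, 84.3, 79.6]
tcp_rot: [3.141, -0.0, 0.001]
ft_force: [-0.5, -3.1, 3.8]
opening: 0.007
grip_force: 2.0
```

Request:
{"api": "step_arm", "payload": {
  "plan": [
    [[0,0,-1,0,-1],[0,0,-1,0,-1],[0,0,-1,0,-1]]
  ]
}}

```text
t: 10.7
eef_pos: [593.1, 84.4, 80.6]
tcp_rot: [3.142, -0.0, 0.001]
ft_force: [0.0, -2.7, 3.2]
opening: 0.001
grip_force: 1.7
```

Request:
{"api": "step_arm", "payload": {
  "plan": [
    [[0,0,-1,0,-1],[0,0,-1,0,-1],[0,0,-1,0,-1]]
  ]
}}

```text
t: 10.95
eef_pos: [593.1, 84.4, 81.6]
tcp_rot: [3.142, -0.0, 0.001]
ft_force: [1.5, -3.0, 3.7]
opening: 0.01
grip_force: 1.4
```

Request:
{"api": "step_arm", "payload": {
  "plan": [
    [[0,0,-1,0,-1],[0,0,-1,0,-1],[0,0,-1,0,-1]]
  ]
}}

```text
t: 11.2
eef_pos: [593.1, 84.5, 82.6]
tcp_rot: [-3.142, -0.0, 0.001]
ft_force: [1.2, -1.2, 2.6]
opening: 0.004
grip_force: 1.1
```

Request:
{"api": "step_arm", "payload": {
  "plan": [
    [[0,0,-1,0,-1],[0,0,-1,0,-1],[0,0,-1,0,-1]]
  ]
}}

```text
t: 11.45
eef_pos: [593.0, 84.5, 83.6]
tcp_rot: [-3.142, -0.0, 0.001]
ft_force: [1.6, -1.4, 2.1]
opening: 0.006
grip_force: 0.9
```

Request:
{"api": "step_arm", "payload": {
  "plan": [
    [[0,0,-1,0,-1],[0,0,-1,0,-1],[0,0,-1,0,-1]]
  ]
}}

```text
t: 11.7
eef_pos: [592.7, 84.5, 84.4]
tcp_rot: [-3.142, 0.001, 0.001]
ft_force: [-0.2, -0.7, -0.1]
opening: 0.005
grip_force: 0.0
```

The button pushed back from 78.1 up to about 84.1 mm, so it made the full 6 mm stroke and has come up. Now retreating.

Request:
{"api": "step_arm", "payload": {
  "plan": [
    [[0,0,-10,0,-1],[0,0,-45,0,-1],[0,0,-80,0,-1],[0,0,-110,0,-1],[0,0,-110,0,-1],[0,0,-110,0,-1],[0,0,-110,0,-1]]
  ]
}}

```text
t: 12.28
eef_pos: [592.6, 84.4, 194.4]
tcp_rot: [3.142, 0.001, 0.001]
ft_force: [-0.4, 0.1, -0.2]
opening: 0.001
grip_force: 0.0
```

Run:
```python
from h import *
s=env.read_camera("side");st=env.state();print(st["t"],st["eef_pos"],st["ft_force"])
a=cv2.imread("pics/side0.png")
m,l,cs=comps(s,(50,120,30),(85,255,255),5)
for i,q,ce in cs:
    if 290<ce[0]<325: print("green",q,ce)
m,l,cs=comps(s,(105,130,50),(125,255,255),60)
for i,q,ce in cs:
    if 340<ce[0]<420: 
        print("blue",q,ce)
r=env.read_camera("top")
m,l,cs=comps(r,(105,130,50),(125,255,255),60)
for i,q,ce in cs:
    if ce[1]>250: print("top blue",q,onz("top",(q[0]-.5,298),41)-[0,40,0])
# bystander motion: correlation of patches, side view
g=lambda i:cv2.cvtColor(i,cv2.COLOR_BGR2GRAY)
for n,(x,y,w,h) in dict(jar=(284,160,32,62),cup=(395,283,30,30),disc=(398,252,30,22)).items():
    R=cv2.matchTemplate(g(s)[y-8:y+h+8,x-8:x+w+8],g(a)[y:y+h,x:x+w],cv2.TM_CCOEFF_NORMED);print(n,cv2.minMaxLoc(R)[1:4:2])
```

```text
12.3333 [592.41656465  84.37430644 193.79793072] [ 0.66492557  0.50909089 -0.16149663]
green [302 239   6   8  34] [304.58823529 242.23529412]
blue [353 226  31  36 582] [369.72680412 241.05498282]
blue [351 265  33  21 216] [367.74537037 275.37962963]
jar (-0.33303433656692505, (7, 0))
cup (0.8597962856292725, (8, 8))
disc (0.7798982858657837, (8, 8))
```

```bash
python3 -c "
from cell import env; print(env.job_done())"
```

```text
the job is handed in; nothing more can be done
None
```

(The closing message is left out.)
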